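# Sort two tested converter modules into the pass and reject nests

### The arm

A 6-joint arm with a two-finger parallel gripper is mounted at the origin on a cart in front of the work surface, level with it; the furniture and walls round the work are solid. World frame = base frame: x ahead of the robot, y to its left, z up, the work surface at z = 0. Lengths are in m, angles in rad, forces in N, time in s.
With the tool pointing down it reaches from about 0.25 to 0.775 m from the base axis. Payload 4 kg.
Tool frame: the origin (TCP) lies midway between the tips of the shut fingers; the grasp point (between the pads) lies 19 mm behind it (robot.grasp_offset is the distance from the TCP to the grasp point, in m); z points along the fingers, y is the direction in which the jaws open and shut (so a half turn about z gives the same grasp; the last joint's range is limited). The gripper opens to 94 mm and grips with 3 to 60 N. Pads are 16 mm wide; open, the fingers measure 119 mm over their backs; the gripper's body (75 mm by 177 mm) begins 78 mm behind the grasp point.
Start: joints at [-1.324, 0.087, 1.371, -0, 1.684, -0.103], TCP at [0.188, -0.517, 0.206] pointing down, gripper open.
Joint ranges: [-3.1, 3.1], [-0.76, 2.03], [0.27, 2.55], [-1.08, 4.22], [0.17, 2.65], [-2.57, 2.57]. Speed limits (rad/s): [2.79, 2.79, 3.14, 3.14, 3.14, 3.14].

### API

Orientations are given as [roll, pitch, yaw] about the fixed x, y, z axes, in that order (R = Rz(yaw) Ry(pitch) Rx(roll)).
In Python, from bench import status, viewer, order, robot gives the robot as it stands. The module is installed in compiled form; this text tells all that it offers.
- The arm moves only by the tool move_arm, never from a script. Its argument "targets" is a list of rows, each a list of 3 entries, a list of its own where there are three numbers: the shift along the tool's x, y, z in mm, then the turn, a rotation vector about the tool's x, y, z in degrees, then the opening, from -1 (shut) to 1 (fully open). A call has 1 to 20 rows; each row is the pose to reach, as a shift and turn from the pose commanded when the call began, along the tool's axes at that moment; what a row does not reach only later rows make up. A row lasts 1/8 s, in which the tool goes at most 62.5 mm and 10.7 degrees, less where a joint would pass 70% of its speed; a pose out of reach is approached as far as the arm can. A call with a gripper value outside its range is refused whole. The fingers move at their own pace and stop on an object; the grip force is fixed at half the most. Time passes only in rows, so rows that repeat a pose let the fingers close. It gives the time, the measured TCP pose, the force and the opening at its end, in the units of the state.
- status.get_obs(): the state, without advancing time (a new reading comes with each control period).
- viewer.snapshot(name): name is "scene" or "top"; returns the picture (420x560x3 uint8, red, green, blue); there is no depth.
- viewer.camera_model(name): a dict with "K" (3x3 intrinsics, pixels), "xyz" and "attitude" of the camera in the world. Camera axes: x right, y up, looking along -z (the intrinsics and any distortion apply to the point x, -y, -z); pixel columns grow to the right and rows downward; lengths in m; the calibration is good to about 2 mm. A picture is of the moment at which its call begins. camera_model takes no time and is no camera call.
- order.close_job(): hands the job in, once; it reports no verdict.
The state is a dict: "time": time; "joint_positions": joint angles; "qvel": joint speeds; "joint_torque": joint torques, N m; "tool_pos": TCP position; "ee_rot": TCP orientation; "wrist_force": force on the tool from outside, world axes, zero at the start; "wrist_torque": the same for the moment, N m; "width": finger opening in m.
Only numpy, scipy, OpenCV 4.12 (cv2) and the standard library are available. Lean on these libraries where they do the work, as an engineer would, in place of code of your own. Each camera call takes 0.05 s, during which the arm holds its last target. There are 200 camera calls.

### The job

Two black converter modules on the desk have been tested, and the white tag on each lid gives the result: a round tag means passed, a straight bar means rejected. Put the module with the round tag into the nest whose label shows the round mark, and the module with the bar tag into the nest whose label shows the bar. Each must lie flat on the floor of its nest, inside the rim, tag up, and be let go.

Things in the scene. Friction and masses are not known exactly. Their poses are not given: they have to be found in the camera images.
- module_round_center (a point): Centre (17 mm above the underside) of the loose passed converter module, a black plastic box 64 mm long (y axis) x 40 mm wide (x axis) x 34 mm high (z axis, up), 0.12 kg; on its lid a white round disc tag, 26 mm across. Starts upright on the 3 mm blue mat, long side within 30 degrees of world y. Grip it from above across the 40 mm width; either way round fits.
- module_bar_center (a point): Centre (17 mm above the underside) of the loose rejected converter module, a black plastic box 64 mm long (y axis) x 40 mm wide (x axis) x 34 mm high (z axis, up), 0.12 kg; on its lid a white straight bar tag, 42 x 10 mm, running along y. Starts upright on the 3 mm blue mat, long side within 30 degrees of world y. Grip it from above across the 40 mm width; either way round fits.
- nest_round_floor (a point): Centre of the inner floor (4 mm above the desk) of the pass nest, a grey tray fixed to the desk: inside 84 mm (y axis) x 60 mm (x axis), z up, walls 5 mm thick, rim 6 mm above the floor. The tab on its -x side (nearest the robot) has a black label with a white round disc mark, 26 mm across. Its y axis is within 12 degrees of world y. A seated module's centre is 17 mm higher.
- nest_bar_floor (a point): Centre of the inner floor (4 mm above the desk) of the reject nest, a grey tray fixed to the desk: inside 84 mm (y axis) x 60 mm (x axis), z up, walls 5 mm thick, rim 6 mm above the floor. The tab on its -x side (nearest the robot) has a black label with a white straight bar mark, 42 x 10 mm, running along y. Its y axis is within 12 degrees of world y. A seated module's centre is 17 mm higher.
Mind the look-alikes: they are no part of the job. What is shaped like the part that bears module_bar_center but orange is not meant.

How it is judged:
By the outcome, as a careful person would: the job done as asked, in the order asked, and still so for the second after the job is handed in, with the robot touching nothing.
It also fails if it takes over 51 s, if anything falls off the work surface, if the arm or the gripper's body presses on something with over 40 N, if the wrist force passes 120 N, or if a joint passes its speed limit or range.

## Working session

There is one attempt and no reset: what is moved stays moved. The work goes in short steps, Python scripts to look and compute and a tool call to move; the robot and the scene stay as the last step left them, time stands still between calls to the robot, and variables do not carry over. Pictures are saved under pics/ and viewed, about 8 in all and at most 12, crops included, and the job is handed in when it is done.

Besides the shell and the picture viewer there is one more tool, called by a JSON object that holds its "method" and its "body". move_arm: Moves the arm, as the interface text tells. Its arguments: {"type":"object","properties":{"targets":{"type":"array"}},"required":["targets"]}

```bash
mkdir -p pics
python3 - <<'E'
from bench import status, viewer, order, robot
import cv2
print(status.get_obs()); print(robot.grasp_offset)
for n in("scene","top"):
    print(n,viewer.camera_model(n)); cv2.imwrite(f"pics/{n}0.png",viewer.snapshot(n)[:,:,::-1])
E
```

```text
{'time': 0.0, 'joint_positions': array([-1.32408162e+00,  8.79709710e-02,  1.37223350e+00, -8.38413086e-06,
        1.68357602e+00, -1.03079651e-01]), 'qvel': array([ 0.00060718, -0.00034902, -0.00164494, -0.00108267,  0.00045014,
        0.00030434]), 'joint_torque': array([ 2.26322933e-03, -3.40171659e+01, -3.02429545e+01,  7.20640970e-02,
        3.29431461e-02, -1.74199740e-04]), 'tool_pos': array([ 0.1883594 , -0.51617012,  0.20430597]), 'ee_rot': array([-3.13941557e+00, -2.16833910e-04,  3.49793189e-01]), 'wrist_force': array([0.89931314, 0.25603131, 0.02642364]), 'wrist_torque': array([-0.00987574, -0.04339025,  0.01271031]), 'width': 0.0940400839674235}
0.0188
scene {'K': array([[451.8211156 ,   0.        , 279.92286844],
       [  0.        , 451.8211156 , 214.31426355],
       [  0.        ,   0.        ,   1.        ]]), 'xyz': array([-0.09302464,  0.60661904,  0.7457856 ]), 'attitude': array([ 0.91489047, -0.0080109 , -2.33844361])}
top {'K': array([[403.12924161,   0.        , 274.55253567],
       [  0.        , 403.12924161, 212.82759579],
       [  0.        ,   0.        ,   1.        ]]), 'xyz': array([ 0.37400933, -0.03024898,  0.88384655]), 'attitude': array([ 0.21489324,  0.00483496, -1.69088737])}
```

View pics/top0.png

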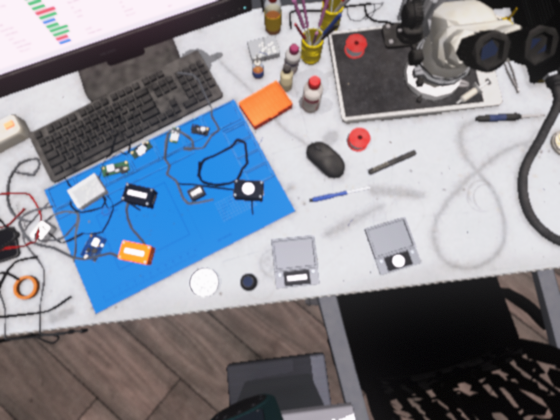

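View pics/scene0.png

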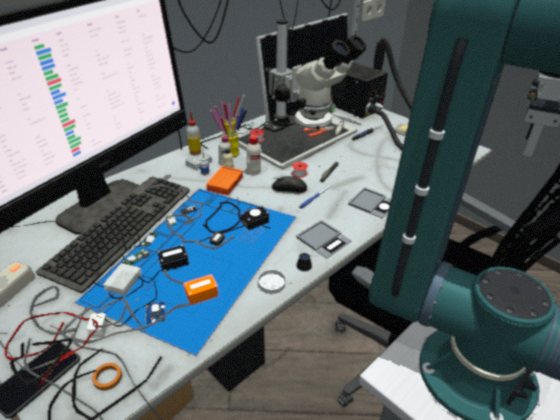

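Top view: bar module at (140,196), round module at (249,189), orange look-alike at (136,252) (not meant), bar nest at (295,258), round nest at (392,245). Mouse (325,160) and the dark cap (249,282) are other black things. I'll check with rectified close crops and measure.

```bash
cat > h.py <<'E'
import numpy as np, cv2
from scipy.spatial.transform import Rotation as R
from bench import status, viewer
def P(n):
    c=viewer.camera_model(n); Rc=R.from_euler('xyz',c['attitude']).as_matrix()
    Rv=np.diag([1,-1,-1])@Rc.T
    return c['K']@np.c_[Rv,-Rv@c['xyz']]
def H(n,z):  # world (x,y,1) at height z -> pixel
    p=P(n); return np.c_[p[:,0],p[:,1],p[:,2]*z+p[:,3]]
def px2w(n,uv,z):
    return cv2.perspectiveTransform(np.float64(uv).reshape(-1,1,2),np.linalg.inv(H(n,z)))[:,0]
def w2px(n,p): q=P(n)@np.r_[p,1]; return q[:2]/q[2]
def ortho(n,img,z,c,half=.07,s=2000):
    # output: up = +x, left = +y ; pixel=(half-(y-cy))*s
    A=np.array([[0,-1/s,c[0]+half],[-1/s,0,c[1]+half],[0,0,1]])
    m=int(2*half*s); return cv2.warpPerspective(img,H(n,z)@A,(m,m),flags=cv2.INTER_CUBIC|cv2.WARP_INVERSE_MAP)
E
python3 - <<'E'
from h import *
im=viewer.snapshot('top'); sc=viewer.snapshot('scene')
items=dict(bar=((140,196),.037),rnd=((249,189),.037),nbar=((295,258),.01),nrnd=((392,245),.01))
T=[];S=[]
for k,(uv,z) in items.items():
    c=px2w('top',[uv],z)[0]; print(k,c.round(4),w2px('scene',[*c,z]).round(0))
    for L,n,i in((T,'top',im),(S,'scene',sc)):
        o=ortho(n,i,z,c,.0625,1600).copy(); 
        for g in range(0,200,16): o[g,::4]=(255,255,0) if g!=96 else (255,0,0); o[::4,g]=(255,255,0) if g!=96 else (255,0,0)
        L.append(o)
    for n,i in(('top',im),('scene',sc)):
        o=cv2.cvtColor(ortho(n,i,z,c,.0625,1600),cv2.COLOR_RGB2GRAY)
        # white blob nearest, surrounded by dark: threshold
        m=(o>150).astype('uint8'); nn,l,st,ce=cv2.connectedComponentsWithStats(m)
        for j in range(1,nn):
            a=st[j,4]/2.56
            if 150<a<900 and st[j,0]>0 and st[j,1]>0 and st[j,0]+st[j,2]<200:
                pts=np.argwhere(l==j)[:,::-1].astype(np.float32); r=cv2.minAreaRect(pts)
                print('  ',n,'area',round(a),'w',(c+.0625-ce[j][::-1]/1600).round(4),np.round(r[1],0)/1.6,round(r[2],1))
cv2.imwrite('pics/c1.png',np.vstack([np.hstack(T),np.hstack(S)])[:,:,::-1])
E
```

```text
bar [0.6305 0.2375] [175. 252.]
   top area 584 w [0.6371 0.2445] [45.   13.75] 20.0
   scene area 583 w [0.6342 0.2441] [44.375 13.75 ] 20.2
rnd [6.175e-01 6.000e-04] [256. 212.]
   top area 668 w [0.6199 0.0029] [28.75  28.125] 90.0
   scene area 671 w [0.6178 0.0034] [27.5   30.625] 45.0
nbar [ 0.4591 -0.0809] [322. 234.]
   top area 601 w [ 0.4179 -0.0789] [13.75 45.  ] 90.0
   scene area 220 w [ 0.4135 -0.0354] [10.625 29.375] 5.0
   scene area 557 w [ 0.4131 -0.0741] [13.125 44.375] 90.0
nrnd [ 0.4618 -0.2942] [372. 200.]
   scene area 648 w [ 0.4224 -0.2951] [27.5   29.375] 45.0
```

View pics/c1.png

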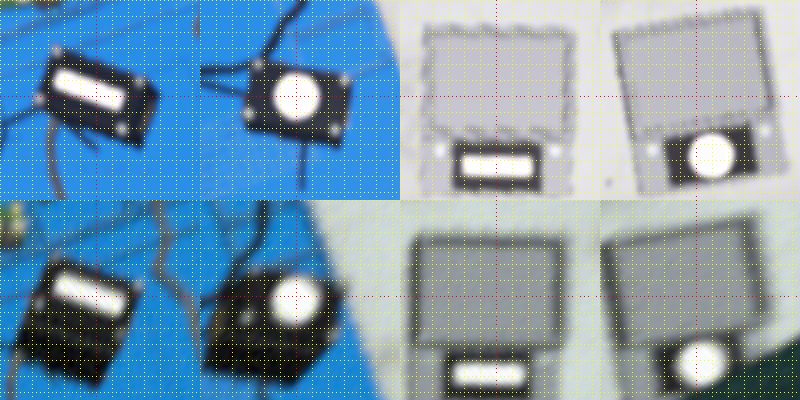

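Tags confirmed: the bar module (yaw about −20°) is at about (.636,.244) and the round module (yaw about −10°) at about (.619,.003). The round nest is at about (.477,−.293), yaw +10°, and the bar nest at about (.469,−.081), yaw −2°. I'll do the round module first.

```bash
cat >> h.py <<'E'
def go(x,y,z,yaw):
    s=status.get_obs(); C=R.from_euler('xyz',s['ee_rot']); T=R.from_euler('xyz',[180,0,yaw],degrees=True)
    print('t',round(s['time'],2),'pos',s['tool_pos'].round(4),'rpy',np.degrees(s['ee_rot']).round(1),'w',round(s['width'],4),'F',s['wrist_force'].round(1))
    print('shift',((C.inv().apply(np.array([x,y,z])-s['tool_pos']))*1000).round(1).tolist(),'turn',(C.inv()*T).as_rotvec(degrees=True).round(1).tolist())
E
python3 -c "
from h import *
go(.619,.003,.15,80)"
```

```text
t 0.2 pos [ 0.1884 -0.5164  0.2048] rpy [-179.9   -0.    20. ] w 0.0939 F [ 0.1 -0.5 -0.4]
shift [582.5, -340.3, 55.3] turn [-0.1, -0.0, -60.0]
```

{"method": "move_arm", "body": {"targets": [[[582,-340,0],[0,0,-60],0.5],[[582,-340,0],[0,0,-60],0.5],[[582,-340,0],[0,0,-60],0.5],[[582,-340,0],[0,0,-60],0.5],[[582,-340,0],[0,0,-60],0.5],[[582,-340,0],[0,0,-60],0.5],[[582,-340,0],[0,0,-60],0.5],[[582,-340,0],[0,0,-60],0.5],[[582,-340,0],[0,0,-60],0.5],[[582,-340,0],[0,0,-60],0.5],[[582,-340,55],[0,0,-60],0.5],[[582,-340,55],[0,0,-60],0.5],[[582,-340,55],[0,0,-60],0.5],[[582,-340,55],[0,0,-60],0.5],[[582,-340,80],[0,0,-60],0.5],[[582,-340,110],[0,0,-60],0.5],[[582,-340,130],[0,0,-60],0.5],[[582,-340,130],[0,0,-60],0.5]]}}

```text
time: 2.45
tool_pos: [0.6178, 0.0008, 0.0754]
ee_rot: [-3.14, 0.0, 1.395]
wrist_force: [-0.5, 0.6, -0.2]
width: 0.0708
```

Run:
```python
from h import *
im=viewer.snapshot('top'); sc=viewer.snapshot('scene')
go(.619,.003,.014,80)
s=status.get_obs(); print(w2px('top',s['tool_pos']),w2px('scene',s['tool_pos']))
a=cv2.resize(im[110:260,170:330],(400,375),interpolation=3); b=cv2.resize(sc[140:290,180:340],(400,375),interpolation=3)
cv2.imwrite('pics/c2.png',np.hstack([a,b])[:,:,::-1])
```

```text
t 2.55 pos [0.6195 0.0011 0.0777] rpy [179.8  -0.   80. ] w 0.0703 F [-0.5  0.5  0.3]
shift [1.7, -1.1, 63.7] turn [0.2, -0.0, -0.0]
[247.32392233 182.78858233] [254.50235938 198.52560043]
```

View pics/c2.png

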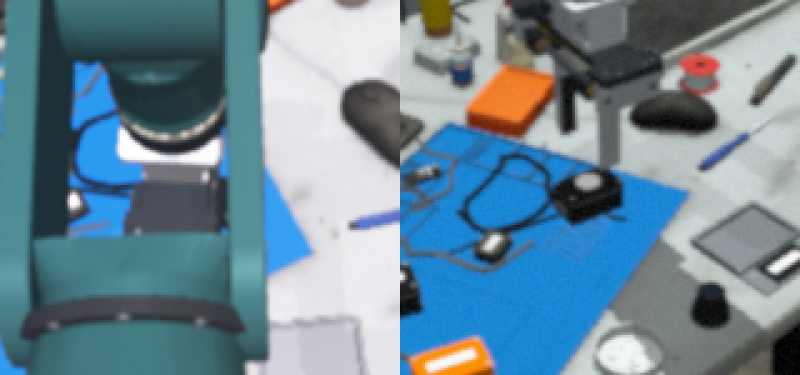

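The scene crop shows the fingertips at (568,130) and (608,165), with their midpoint on the predicted TCP. The round module sits squarely below at (588,195). Descending and gripping.

{"method": "move_arm", "body": {"targets": [[[1,-1,30],[0,0,0],0.5],[[1,-1,50],[0,0,0],0.5],[[1,-1,63],[0,0,0],0.5],[[1,-1,63],[0,0,0],0.5],[[1,-1,63],[0,0,0],-0.5],[[1,-1,63],[0,0,0],-0.5],[[1,-1,63],[0,0,0],-0.5],[[1,-1,63],[0,0,0],-0.5],[[1,-1,63],[0,0,0],-0.5],[[1,-1,63],[0,0,0],-0.5]]}}

```text
time: 3.8
tool_pos: [0.6183, 0.0033, 0.0131]
ee_rot: [3.141, -0.0, 1.397]
wrist_force: [-1.0, 0.3, 2.8]
width: 0.0398
```

{"method": "move_arm", "body": {"targets": [[[0,0,-15],[0,0,0],-0.5],[[0,0,-40],[0,0,0],-0.5],[[0,0,-80],[0,0,0],-0.5],[[0,0,-80],[0,0,0],-0.5]]}}

```text
time: 4.3
tool_pos: [0.6207, 0.0031, 0.0974]
ee_rot: [3.133, -0.001, 1.397]
wrist_force: [-0.5, 0.5, -0.7]
width: 0.0399
```

```bash
python3 -c "
from h import *
go(.477,-.293,.09,100)"
```

```text
t 4.3 pos [0.6207 0.0031 0.0974] rpy [179.5  -0.   80. ] w 0.0399 F [-0.5  0.5 -0.7]
shift [-316.5, -90.4, 6.4] turn [0.5, 0.0, -20.0]
```

{"method": "move_arm", "body": {"targets": [[[-45,-13,0],[0,0,-3],-0.5],[[-90,-26,0],[0,0,-6],-0.5],[[-135,-39,0],[0,0,-9],-0.5],[[-180,-51,0],[0,0,-12],-0.5],[[-225,-64,0],[0,0,-15],-0.5],[[-270,-77,0],[0,0,-18],-0.5],[[-300,-86,0],[0,0,-20],-0.5],[[-316,-90,10],[0,0,-20],-0.5],[[-316,-90,30],[0,0,-20],-0.5],[[-316,-90,45],[0,0,-20],-0.5],[[-316,-90,45],[0,0,-20],-0.5],[[-316,-90,45],[0,0,-20],-0.5]]}}

```text
time: 5.8
tool_pos: [0.4751, -0.2921, 0.0477]
ee_rot: [3.141, 0.0, 1.747]
wrist_force: [0.2, 0.2, -0.9]
width: 0.04
```

Run:
```python
from h import *
im=viewer.snapshot('top'); sc=viewer.snapshot('scene')
go(.477,-.293,.016,100)
a=cv2.resize(im[180:310,320:460],(400,371),interpolation=3); b=cv2.resize(sc[130:260,300:440],(400,371),interpolation=3)
cv2.imwrite('pics/c3.png',np.hstack([a,b])[:,:,::-1])
```

```text
t 5.9 pos [ 0.4754 -0.2925  0.0484] rpy [1.799e+02 1.000e-01 1.001e+02] w 0.04 F [-0.2 -0.1 -0.4]
shift [-0.8, 1.4, 32.4] turn [0.1, 0.1, 0.1]
```

View pics/c3.png

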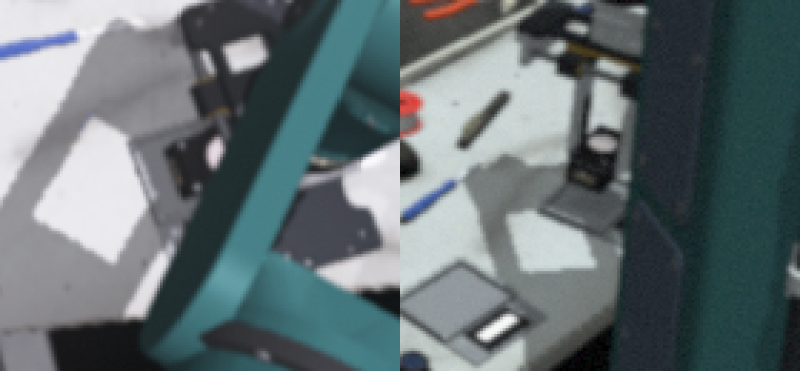

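The module is held level above the round nest, and its left end is clear of the nest's left wall in the top crop (about (170,165)). Lowering slowly.

{"method": "move_arm", "body": {"targets": [[[-1,1,15],[0,0,0],-0.5],[[-1,1,24],[0,0,0],-0.5],[[-1,1,29],[0,0,0],-0.5],[[-1,1,31],[0,0,0],-0.5],[[-1,1,32],[0,0,0],-0.5],[[-1,1,32],[0,0,0],-0.5]]}}

```text
time: 6.65
tool_pos: [0.4759, -0.2933, 0.0157]
ee_rot: [3.141, 0.0, 1.746]
wrist_force: [0.5, 0.1, -1.0]
width: 0.0398
```

{"method": "move_arm", "body": {"targets": [[[0,0,1],[0,0,0],-0.5],[[0,0,2],[0,0,0],-0.5],[[0,0,2],[0,0,0],-0.5]]}}

```text
time: 7.02
tool_pos: [0.476, -0.2933, 0.0137]
ee_rot: [3.141, 0.001, 1.746]
wrist_force: [0.3, -0.1, -0.0]
width: 0.0399
```

{"method": "move_arm", "body": {"targets": [[[0,0,0],[0,0,0],0.3],[[0,0,0],[0,0,0],0.4],[[0,0,0],[0,0,0],0.5],[[0,0,-15],[0,0,0],0.5],[[0,0,-50],[0,0,0],0.5],[[0,0,-100],[0,0,0],0.5],[[0,0,-110],[0,0,0],0.5]]}}

```text
time: 7.9
tool_pos: [0.4781, -0.2949, 0.1293]
ee_rot: [3.135, 0.007, 1.746]
wrist_force: [0.1, 0.4, 0.2]
width: 0.0705
```

```bash
python3 -c "
from h import *
go(.6357,.2443,.09,70)"
```

```text
t 7.9 pos [ 0.4781 -0.2949  0.1293] rpy [179.6   0.4 100. ] w 0.0705 F [0.1 0.4 0.2]
shift [503.7, 249.0, 37.3] turn [0.5, 0.3, 30.0]
```

{"method": "move_arm", "body": {"targets": [[[504,248,0],[0,0,30],0.5],[[504,248,0],[0,0,30],0.5],[[504,248,0],[0,0,30],0.5],[[504,248,0],[0,0,30],0.5],[[504,248,0],[0,0,30],0.5],[[504,248,0],[0,0,30],0.5],[[504,248,0],[0,0,30],0.5],[[504,248,0],[0,0,30],0.5],[[504,248,0],[0,0,30],0.5],[[504,248,0],[0,0,30],0.5],[[504,248,15],[0,0,30],0.5],[[504,248,37],[0,0,30],0.5],[[504,248,50],[0,0,30],0.5],[[504,248,50],[0,0,30],0.5]]}}

```text
time: 9.65
tool_pos: [0.6309, 0.2444, 0.0713]
ee_rot: [-3.138, 0.003, 1.221]
wrist_force: [-0.1, -0.4, -0.1]
width: 0.0707
```

Run:
```python
from h import *
im=viewer.snapshot('top'); sc=viewer.snapshot('scene')
go(.6357,.2443,.014,70)
s=status.get_obs(); print(w2px('scene',s['tool_pos']))
a=cv2.resize(im[180:310,320:460],(400,371),interpolation=3); b=cv2.resize(sc[180:310,110:250],(400,371),interpolation=3)
cv2.imwrite('pics/c4.png',np.hstack([a,b])[:,:,::-1])
```

```text
t 9.75 pos [0.6323 0.2455 0.0739] rpy [180.  -0.  70.] w 0.0704 F [ 0.4 -0.5 -0.7]
shift [0.1, 3.5, 59.9] turn [0.0, -0.0, -0.0]
[169.62988526 240.69743966]
```

View pics/c4.png

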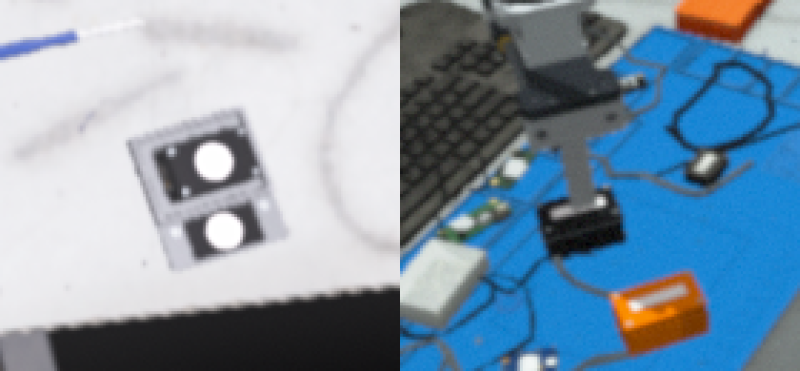

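The round module lies inside the round nest (lid at (205,165) in the top crop, clear of the walls). The gripper is over the bar module. Descending and gripping.

{"method": "move_arm", "body": {"targets": [[[0,3,25],[0,0,0],0.5],[[0,3,45],[0,0,0],0.5],[[0,3,59],[0,0,0],0.5],[[0,3,59],[0,0,0],0.5],[[0,3,59],[0,0,0],-0.5],[[0,3,59],[0,0,0],-0.5],[[0,3,59],[0,0,0],-0.5],[[0,3,59],[0,0,0],-0.5],[[0,3,59],[0,0,0],-0.5],[[0,3,59],[0,0,0],-0.5]]}}

```text
time: 11.0
tool_pos: [0.6353, 0.2454, 0.0151]
ee_rot: [3.141, -0.001, 1.222]
wrist_force: [-0.2, 0.2, 4.7]
width: 0.0399
```

{"method": "move_arm", "body": {"targets": [[[0,0,-15],[0,0,0],-0.5],[[0,0,-40],[0,0,0],-0.5],[[0,0,-80],[0,0,0],-0.5],[[0,0,-80],[0,0,0],-0.5]]}}

```text
time: 11.5
tool_pos: [0.6376, 0.2461, 0.0996]
ee_rot: [3.134, -0.005, 1.222]
wrist_force: [-0.5, -0.4, -0.7]
width: 0.0396
```

```bash
python3 -c "
from h import *
go(.469,-.081,.09,88)"
```

```text
t 11.5 pos [0.6376 0.2461 0.0996] rpy [179.6  -0.3  70. ] w 0.0396 F [-0.5 -0.4 -0.7]
shift [-365.1, -46.9, 7.3] turn [0.5, -0.2, -18.0]
```

{"method": "move_arm", "body": {"targets": [[[-45,-6,0],[0,0,-3],-0.5],[[-90,-12,0],[0,0,-6],-0.5],[[-140,-18,0],[0,0,-9],-0.5],[[-190,-24,0],[0,0,-12],-0.5],[[-240,-31,0],[0,0,-15],-0.5],[[-290,-37,0],[0,0,-18],-0.5],[[-335,-43,0],[0,0,-18],-0.5],[[-365,-47,10],[0,0,-18],-0.5],[[-365,-47,30],[0,0,-18],-0.5],[[-365,-47,47],[0,0,-18],-0.5],[[-365,-47,47],[0,0,-18],-0.5],[[-365,-47,47],[0,0,-18],-0.5]]}}

```text
time: 13.0
tool_pos: [0.4664, -0.0814, 0.0475]
ee_rot: [-3.142, 0.0, 1.537]
wrist_force: [-0.2, -0.1, -1.1]
width: 0.0395
```

Run:
```python
from h import *
im=viewer.snapshot('top'); sc=viewer.snapshot('scene')
go(.469,-.081,.0165,88)
a=cv2.resize(im[190:320,220:360],(400,371),interpolation=3); b=cv2.resize(sc[160:290,250:390],(400,371),interpolation=3)
cv2.imwrite('pics/c5.png',np.hstack([a,b])[:,:,::-1])
```

```text
t 13.1 pos [ 0.4669 -0.0816  0.0482] rpy [179.9   0.   88.1] w 0.0397 F [-0.1  1.1 -0.4]
shift [0.7, 2.0, 31.7] turn [0.1, 0.0, 0.1]
```

View pics/c5.png

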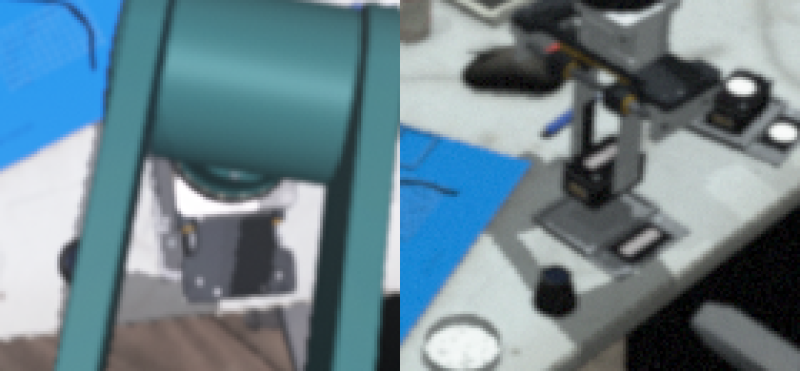

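The bar module is held at (600,185) over the bar nest at (600,220). The round module is still in its nest. Lowering.

{"method": "move_arm", "body": {"targets": [[[1,2,15],[0,0,0],-0.5],[[1,2,24],[0,0,0],-0.5],[[1,2,29],[0,0,0],-0.5],[[1,2,31],[0,0,0],-0.5],[[1,2,32],[0,0,0],-0.5],[[1,2,33],[0,0,0],-0.5],[[1,2,33],[0,0,0],-0.5]]}}

```text
time: 13.98
tool_pos: [0.4683, -0.0808, 0.0158]
ee_rot: [3.141, 0.0, 1.537]
wrist_force: [-3.5, 1.8, 5.6]
width: 0.0399
```

Contact is at the expected height. Releasing and retreating.

{"method": "move_arm", "body": {"targets": [[[0,0,0],[0,0,0],0.3],[[0,0,0],[0,0,0],0.4],[[0,0,0],[0,0,0],0.5],[[0,0,-15],[0,0,0],0.5],[[0,0,-50],[0,0,0],0.5],[[0,0,-100],[0,0,0],0.5],[[0,0,-130],[0,0,0],0.5],[[50,0,-150],[0,0,0],0.5],[[100,0,-150],[0,0,0],0.5],[[150,0,-150],[0,0,0],0.5],[[200,0,-150],[0,0,0],0.5],[[250,0,-150],[0,0,0],0.5],[[300,0,-150],[0,0,0],0.5],[[300,0,-150],[0,0,0],0.5],[[300,0,-150],[0,0,0],0.5]]}}

```text
time: 15.85
tool_pos: [0.4785, 0.2187, 0.1651]
ee_rot: [3.141, 0.001, 1.537]
wrist_force: [-0.5, -0.1, -0.7]
width: 0.0707
```

Run:
```python
from h import *
im=viewer.snapshot('top'); sc=viewer.snapshot('scene')
go(.469,-.081,.0165,88)
a=cv2.resize(im[200:300,260:430],(680,400),interpolation=3)[:,:400+280]; b=cv2.resize(sc[160:260,280:420],(280,200),interpolation=3)
a=cv2.resize(a,(500,294)); b=cv2.resize(sc[160:270,285:400],(300,294),interpolation=3)
cv2.imwrite('pics/c6.png',np.hstack([a,b])[:,:,::-1])
```

```text
t 15.95 pos [0.4786 0.2179 0.1649] rpy [180.   0.  88.] w 0.0702 F [0.7 0.  0.2]
shift [-299.0, 0.9, 148.5] turn [0.0, 0.0, -0.0]
```

View pics/c6.png

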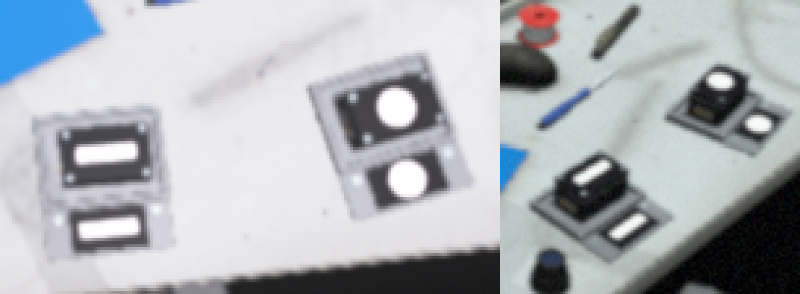

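Both modules lie in the matching nests: bar at (105,155) over its bar label, round at (395,107) over its round label. After allowing for lid parallax (about 16 px), both are centred, and the gripper is clear. Handing in.

```bash
python3 -c "
from bench import order; print(order.close_job())"
```

```text
the job is handed in; nothing more can be done
None
```

The round-tag module is in the round-mark nest and the bar-tag module is in the bar-mark nest. The job was handed in at about 16 s of the 51 s allowed; no verdict is reported.

- **Final pictures:** both cameras, with the arm clear, show each module inside its rim, flat, tag up and let go.
- **Placing the bar module:** it met the floor at the expected height with about 6 N, well under the limits.
- **Placing the round module:** I felt no clear contact force. I judged it seated from the tool height and the pictures.
- **Disagreement:** the two cameras differed by 2–3 mm on the module positions, so I used the average. The nests leave about 10 mm of clearance on each side.

No check failed.

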